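# Press the snap-off cutter into its foam pocket

### The job

Put the snap-off cutter back in its foam tool insert: lay it flat, same side up as now, into the long die-cut pocket of its own outline, nose into the narrow end, and press it down until it is fully home on the pocket floor, then let go. Leave the marker pen and the slide box where they lie.

Things in the scene. Friction and masses are not known exactly. Their poses are not given: they have to be found in the camera images.
- cutter: Snap-off cutter (utility knife, blade in), lying flat on the bench: 177 mm long, 16 (front) to 24 wide, slightly bowed, 19 high, 75 g. Origin: centre of its underside; y along its length, z up. The narrow nose (9 mm wide) points to -y and ends at y = -88 mm; the body runs from y = -66 to +88 mm. Best grasped across the body (closing along its x) at y = +5 mm.
- cutter_pocket (a point): Floor centre of the cutter's pocket, 12 mm deep, in a fixed dark foam insert (top 26 mm above the bench). Seated, the cutter has its origin here, axes parallel, 7 mm proud. y -94..+94 mm; 32 mm wide, but 17 mm at the nose end (y < -71). Springy side lips narrow it to 16 to 18 mm: push down with 3 to 6 N. Finger notch to floor depth: y -20..+30, x -42..+42 mm. Slot at x +80 holds a pen.
- marker: Bystander: black and white marker pen, round, 136 mm long, 16 mm thick, lying beside the cutter (either may be the one farther right). Origin: middle of its underside; y along its length.
- slide_box: Bystander: closed pale grey slide box, 76 x 26 x 26 mm, lying on the bench to the left of the insert. Origin: middle of its underside; y along its length.

How it is judged:
By the outcome, as a careful person would: the job done as asked, in the order asked, and still so for the second after the job is handed in, with the robot touching nothing.
It also fails if it takes over 45 s, if anything falls off the work surface, if the arm or the gripper's body presses on something with over 40 N, if the wrist force passes 120 N, or if a joint passes its speed limit or range.

### The arm

A 6-joint arm with a two-finger parallel gripper is mounted at the origin on a cart in front of the work surface, level with it; the furniture and walls round the work are solid. World frame = base frame: x ahead of the robot, y to its left, z up, the work surface at z = 0. Lengths are in m, angles in rad, forces in N, time in s.
With the tool pointing down it reaches from about 0.275 to 0.875 m from the base axis. Payload 12.5 kg.
Tool frame: the origin (TCP) lies between the finger pads; the fingertips stand 19 mm ahead of it and the grasp point (between the pads) is the TCP; z points along the fingers, y is the line along which they close (so a half turn about z gives the same grasp; the last joint's range is limited). The gripper opens to 85 mm and grips with 20 to 120 N. Pads are 22 mm wide; open, the fingers measure 114 mm over their backs; the gripper's body (76 mm by 85 mm) begins 54 mm behind the grasp point. The pads swing forward as they close: fully open they stand 13 mm farther back than shut.
Start: joints at [1.05, 0.351, 1.652, -0, 1.139, -0.085], TCP at [0.232, 0.499, 0.23] pointing down, gripper open.
Joint ranges: [-2.75, 2.75], [-0.79, 2.1], [0.01, 2.65], [-1.57, 4.71], [0.07, 3.14], [-2.87, 2.87]. Speed limits (rad/s): [2.22, 2.22, 2.79, 3.14, 3.14, 3.14].

### API

Orientations are given as [roll, pitch, yaw] about the fixed x, y, z axes, in that order (R = Rz(yaw) Ry(pitch) Rx(roll)).
In Python, from rig import manip, optics gives the robot as it stands.
- The arm moves only by the tool play_rows, never from a script. Its argument "moves" is a list of rows, each an object with "slide": the shift along the tool's x, y, z normalised to -1 to 1, where 1 is 20 cm, a list of three; "delta_rot": the turn, a rotation vector about the tool's x, y, z normalised to -1 to 1, where 1 is 45 degrees, a list of three; "hand": the opening, from 0 (shut) to 1 (fully open). A call has 1 to 20 rows; each row is the pose to reach, as a shift and turn from the pose commanded when the call began, along the tool's axes at that moment; what a row does not reach only later rows make up. A row lasts 1/12 s, in which the tool goes at most 41.7 mm and 7.16 degrees, less where a joint would pass 70% of its speed; a pose out of reach is approached as far as the arm can. A call with a number of a shift or a turn outside -1 to 1 is refused whole. A call with a gripper value outside its range is refused whole. The fingers move at their own pace and stop on an object; the grip force is fixed at half the most. Time passes only in rows, so rows that repeat a pose let the fingers close. It gives the time, the measured TCP pose, the force, the opening and the grip force at its end, in the units of the state.
- manip.get_obs(): the state, without advancing time (a new reading comes with each control period).
- optics.read_camera(name): name is "scene" or "top"; returns the picture (400x640x3 uint8, blue, green, red); there is no depth.
- optics.camera_model(name): a dict with "mtx" (3x3 intrinsics, pixels), "rvec" (rotation vector, rad) and "tvec" (3), from world to camera coordinates, as OpenCV has them. Camera axes: x right, y down, z forward; pixel columns grow to the right and rows downward; lengths in m; the calibration is good to about 2 mm. A picture is of the moment at which its call begins. camera_model takes no time and is no camera call.
- manip.finish_job(): hands the job in; it is judged then, once.
The state is a dict: "time": time; "joint_positions": joint angles; "joint_velocities": joint speeds; "joint_efforts": joint torques, N m; "position": TCP position; "orientation": TCP orientation; "contact_force": force on the tool from outside, world axes, zero at the start; "wrist_torque": the same for the moment, N m; "width": opening from 0.0 (shut) to 1.0 (fully open); "gripper_force": force on a finger pad.
Only numpy, scipy, OpenCV 4.12 (cv2) and the standard library are available. Lean on these libraries where they do the work, as an engineer would, in place of code of your own. Each camera call takes 0.05 s, during which the arm holds its last target. There are 200 camera calls.

## Working session

There is one attempt and no reset: what is moved stays moved. The work goes in short steps, Python scripts to look and compute and a tool call to move; the robot and the scene stay as the last step left them, time stands still between calls to the robot, and variables do not carry over. Pictures are saved under pics/ and viewed, at most 10 in all, crops included, and the job is handed in when it is done.

Besides the shell and the picture viewer there is one more tool, called as a command line: name --argument value ..., lists and objects as JSON in quotes. play_rows: Moves the arm, as the interface text tells. Its arguments: {"type":"object","properties":{"moves":{"type":"array"}},"required":["moves"]}

```bash
mkdir -p pics; python3 - <<'E'
from rig import manip, optics
import cv2
for n in("scene","top"):
    cv2.imwrite(f"pics/{n}0.png",optics.read_camera(n)); print(n,optics.camera_model(n))
print(manip.get_obs())
E
```

```text
scene {'mtx': array([[452.66717994,   0.        , 327.83315613],
       [  0.        , 452.66717994, 202.93734893],
       [  0.        ,   0.        ,   1.        ]]), 'rvec': array([ 2.38587404, -0.54741493,  0.22052622]), 'tvec': array([-0.46495503,  0.19238181,  1.30760545])}
top {'mtx': array([[490.04154414,   0.        , 313.46730943],
       [  0.        , 490.04154414, 201.88750538],
       [  0.        ,   0.        ,   1.        ]]), 'rvec': array([ 2.15742722, -2.15013445,  0.15556867]), 'tvec': array([-0.02500267,  0.47410497,  1.11886927])}
{'time': 0.1, 'joint_positions': array([ 1.05039509e+00,  3.51151321e-01,  1.65234796e+00,  2.47211916e-06,
        1.13909520e+00, -8.45855715e-02]), 'joint_velocities': array([ 0.00103254, -0.00301301, -0.00266149,  0.00011381,  0.00102244,
        0.00104678]), 'joint_efforts': array([ 8.17810233e-04, -5.06831181e+01, -2.91876912e+01, -5.55069710e-05,
        2.61950954e-03, -5.90464850e-06]), 'position': array([0.23200615, 0.49834998, 0.22963387]), 'orientation': array([-3.14059460e+00, -8.68752642e-05,  2.70577591e+00]), 'contact_force': array([ 0.07636369,  0.34223832, -0.22866528]), 'wrist_torque': array([0.01143292, 0.04480168, 0.01913718]), 'gripper_force': 0.0, 'width': 0.9980610729154914}
```

View pics/top0.png

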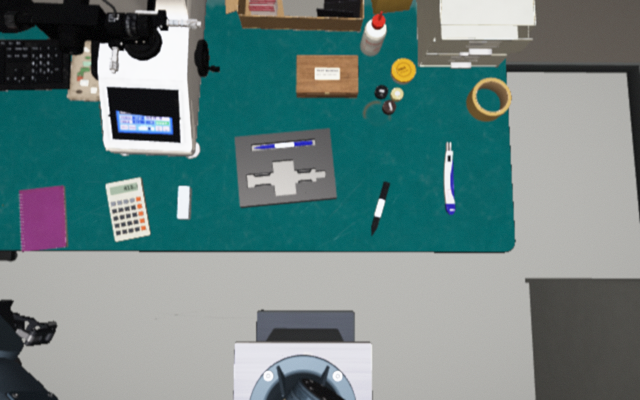

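View pics/scene0.png

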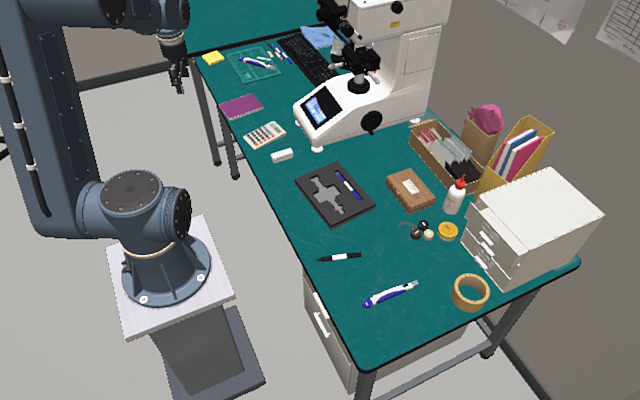

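The top view shows the cutter at about (449,178), blue end down. The marker is at (381,208), the insert at (285,167) with the pocket row near 177, and the slide box at (184,202). I'll zoom in on the insert and the cutter.

```bash
python3 - <<'E'
import cv2, numpy as np
a=cv2.imread("pics/top0.png")
c=cv2.resize(a[120:220,230:340],None,fx=5,fy=5,interpolation=cv2.INTER_CUBIC)
d=cv2.resize(a[130:230,430:475],None,fx=5,fy=5,interpolation=cv2.INTER_CUBIC)
cv2.imwrite("pics/z0.png",np.hstack([c,d]))
E
```

```text
(no output)
```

View pics/z0.png

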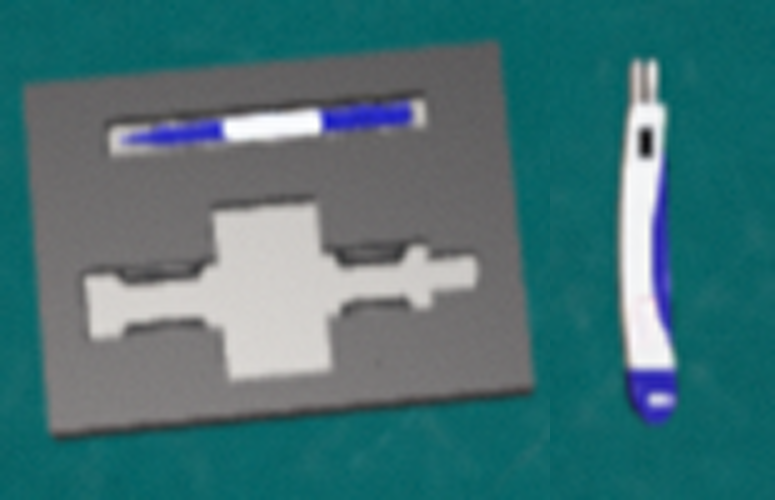

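The crop confirms the orientation. The pocket's nose end is on the right (crop x≈475) and the cutter's nose points up, with its tail at the blue end. Next I'll measure both.

```bash
cat >h.py <<'E'
import cv2, numpy as np
from rig import manip, optics
def cast(n,px,z):
    m=optics.camera_model(n); R=cv2.Rodrigues(m["rvec"])[0]; C=-R.T@m["tvec"]
    p=cv2.undistortPoints(np.float64(px).reshape(-1,1,2),m["mtx"],None).reshape(-1,2)
    d=np.c_[p,np.ones(len(p))]@R
    return (C+d*((z-C[2])/d[:,2])[:,None])[:,:2], C
def big(mask,roi):
    y0,y1,x0,x1=roi; k=np.zeros_like(mask); k[y0:y1,x0:x1]=mask[y0:y1,x0:x1]
    n,l,s,_=cv2.connectedComponentsWithStats(k); i=1+np.argmax(s[1:,4]); return np.uint8(l==i)
def ext(P,R0):  # extents of points along axis R0=yaw
    y=np.array([-np.sin(R0),np.cos(R0)]); x=np.array([np.cos(R0),np.sin(R0)])
    return P@x,P@y,x,y
E
python3 - <<'E'
from h import *
a=cv2.imread("pics/top0.png"); s=8
A=cv2.resize(a,None,fx=s,fy=s,interpolation=cv2.INTER_CUBIC)
def pts(m): # upsampled mask pixels -> original px coordinates
    v,u=np.nonzero(m); return (np.c_[u,v]+.5)/s-.5
roi=lambda y0,y1,x0,x1:[s*k for k in(y0,y1,x0,x1)]
# pocket floor
f=big(np.uint8(A.min(2)>140),roi(155,200,240,332))
g=big(np.uint8((A.max(2).astype(int)-A.min(2)<25)&(A.max(2)<140)),roi(122,215,228,342))
con=max(cv2.findContours(g,cv2.RETR_EXTERNAL,cv2.CHAIN_APPROX_NONE)[0],key=cv2.contourArea)
P,C=cast("top",pts(f),.014); print("cam",C)
q=cv2.boxPoints(cv2.minAreaRect(con))/s; Q,_=cast("top",q,.026); print("insert",q,Q)
e=np.diff(np.r_[Q,Q[:1]],axis=0); print("edge yaw",np.degrees(np.arctan2(e[:,1],e[:,0])),np.linalg.norm(e,axis=1))
for yaw in [np.radians(5.3)]:
    X,Y,x,y=ext(P,yaw); y0=Y.min()+.094
    for b in np.arange(-.094,.1,.008):
        w=X[(Y-y0>=b)&(Y-y0<b+.008)]
        if len(w): print(round(b,3),np.round([w.min(),w.max(),(w.min()+w.max())/2,np.ptp(w)],4))
    print("Y",Y.min(),Y.max())
# cutter
hsv=cv2.cvtColor(A,cv2.COLOR_BGR2HSV)
teal=(hsv[...,0]>75)&(hsv[...,0]<98)&(hsv[...,1]>90)
c=big(np.uint8(~teal),roi(135,222,435,465))
P,_=cast("top",pts(c),.012); r=cv2.minAreaRect(np.float32(P)); print("cut",r)
yaw=np.radians(91.6); X,Y,x,y=ext(P,yaw); print(Y.min(),Y.max())
m=(Y.min()+Y.max())/2
for b in np.arange(-.09,.09,.012):
    w=X[(Y-m>=b)&(Y-m<b+.012)]; print(round(b,3),np.round([w.min(),w.max(),(w.min()+w.max())/2,np.ptp(w)],4))
E
```

```text
cam [ 0.31691914 -0.01535423  1.17328411]
insert [[233.55103 137.1806 ]
 [330.12152 128.13843]
 [336.73267 198.74554]
 [240.16217 207.78772]] [[ 0.6313894   0.16914769]
 [ 0.65497667 -0.06313292]
 [ 0.48281922 -0.07847712]
 [ 0.46038777  0.14928786]]
edge yaw [ -84.20169151 -174.90674793   95.6246406     6.62455168] [0.23347513 0.17283991 0.2288669  0.17215101]
-0.094 [0.5299 0.5459 0.5379 0.016 ]
-0.086 [0.5295 0.5456 0.5375 0.016 ]
-0.078 [0.5233 0.5512 0.5372 0.0279]
-0.07 [0.5217 0.5529 0.5373 0.0313]
-0.062 [0.5231 0.5513 0.5372 0.0283]
-0.054 [0.529  0.5448 0.5369 0.0158]
-0.046 [0.5293 0.5454 0.5374 0.0161]
-0.038 [0.5286 0.5455 0.537  0.0169]
-0.03 [0.5214 0.5527 0.537  0.0313]
-0.022 [0.4946 0.5783 0.5365 0.0837]
-0.014 [0.4946 0.5782 0.5364 0.0836]
-0.006 [0.4945 0.5786 0.5365 0.084 ]
0.002 [0.4943 0.5788 0.5366 0.0844]
0.01 [0.4942 0.5784 0.5363 0.0842]
0.018 [0.4943 0.5783 0.5363 0.0839]
0.026 [0.4944 0.5784 0.5364 0.084 ]
0.034 [0.5209 0.5522 0.5365 0.0313]
0.042 [0.5274 0.5461 0.5367 0.0187]
0.05 [0.5276 0.5463 0.537  0.0186]
0.058 [0.5273 0.5458 0.5366 0.0185]
0.066 [0
[... 235 characters left out ...]
0609035492, 0.027995357289910316), 0.6038023233413696)
-0.6174609910406416 -0.43652916236502814
-0.09 [-0.3762 -0.361  -0.3686  0.0153]
-0.078 [-0.3785 -0.3596 -0.3691  0.0189]
-0.066 [-0.379  -0.3574 -0.3682  0.0216]
-0.054 [-0.3776 -0.3554 -0.3665  0.0223]
-0.042 [-0.3782 -0.3537 -0.366   0.0245]
-0.03 [-0.3782 -0.3521 -0.3652  0.0261]
-0.018 [-0.3776 -0.3511 -0.3643  0.0265]
-0.006 [-0.3771 -0.3503 -0.3637  0.0268]
0.006 [-0.3766 -0.3498 -0.3632  0.0269]
0.018 [-0.3764 -0.3495 -0.3629  0.027 ]
0.03 [-0.3757 -0.3493 -0.3625  0.0264]
0.042 [-0.3757 -0.3499 -0.3628  0.0258]
0.054 [-0.3762 -0.35   -0.3631  0.0262]
0.066 [-0.3766 -0.3499 -0.3633  0.0267]
0.078 [-0.3756 -0.3516 -0.3636  0.024 ]
```

Pocket floor centre is about (0.535, 0.043) with yaw about 5.7°. The cutter's grasp point is about (0.532, -0.349) with yaw about 90.2°. I'll travel there at height.

play_rows --moves '[{"slide": [-0.79,-0.8,0],"delta_rot": [0,0,0],"hand": 1},{"slide": [-0.79,-0.8,0],"delta_rot": [0,0,0],"hand": 1},{"slide": [-0.79,-0.8,0],"delta_rot": [0,0,0],"hand": 1},{"slide": [-0.79,-0.8,0],"delta_rot": [0,0,0],"hand": 1},{"slide": [-0.79,-0.8,0],"delta_rot": [0,0,0],"hand": 1},{"slide": [-0.79,-0.8,0],"delta_rot": [0,0,0],"hand": 1}]'

```text
time: 0.6
position: [0.3082, 0.2833, 0.2299]
orientation: [-3.14, 0.0, 2.704]
contact_force: [0.5, 0.0, 0.1]
width: 1.004
gripper_force: 0.0
```

play_rows --moves '[{"slide": [-0.79,-0.8,0],"delta_rot": [0,0,0],"hand": 1},{"slide": [-0.79,-0.8,0],"delta_rot": [0,0,0],"hand": 1},{"slide": [-0.79,-0.8,0],"delta_rot": [0,0,0],"hand": 1},{"slide": [-0.79,-0.8,0],"delta_rot": [0,0,0],"hand": 1},{"slide": [-0.79,-0.8,0],"delta_rot": [0,0,0],"hand": 1},{"slide": [-0.79,-0.8,0],"delta_rot": [0,0,0],"hand": 1},{"slide": [-0.79,-0.8,0],"delta_rot": [0,0,0],"hand": 1}]'

```text
time: 1.18
position: [0.3843, 0.0724, 0.23]
orientation: [-3.141, 0.0, 2.702]
contact_force: [-0.1, 0.8, 0.3]
width: 0.998
gripper_force: 0.0
```

play_rows --moves '[{"slide": [-0.79,-0.8,0],"delta_rot": [0,0,0],"hand": 1},{"slide": [-0.79,-0.8,0],"delta_rot": [0,0,0],"hand": 1},{"slide": [-0.79,-0.8,0],"delta_rot": [0,0,0],"hand": 1},{"slide": [-0.79,-0.8,0],"delta_rot": [0,0,0],"hand": 1},{"slide": [-0.79,-0.8,0],"delta_rot": [0,0,0],"hand": 1},{"slide": [-0.79,-0.8,0],"delta_rot": [0,0,0],"hand": 1},{"slide": [-0.79,-0.8,0],"delta_rot": [0,0,0],"hand": 1}]'

```text
time: 1.77
position: [0.4601, -0.1389, 0.2297]
orientation: [-3.141, -0.0, 2.703]
contact_force: [-0.2, -0.1, 0.2]
width: 1.002
gripper_force: 0.0
```

play_rows --moves '[{"slide": [-0.79,-0.8,0],"delta_rot": [0,0,-0.56],"hand": 1},{"slide": [-0.79,-0.8,0],"delta_rot": [0,0,-0.56],"hand": 1},{"slide": [-0.79,-0.8,0],"delta_rot": [0,0,-0.56],"hand": 1},{"slide": [-0.79,-0.8,0],"delta_rot": [0,0,-0.56],"hand": 1},{"slide": [-0.79,-0.8,0],"delta_rot": [0,0,-0.56],"hand": 1},{"slide": [-0.79,-0.8,0],"delta_rot": [0,0,-0.56],"hand": 1},{"slide": [-0.79,-0.8,0],"delta_rot": [0,0,-0.56],"hand": 1},{"slide": [-0.79,-0.8,0],"delta_rot": [0,0,-0.56],"hand": 1},{"slide": [-0.79,-0.8,0],"delta_rot": [0,0,-0.56],"hand": 1}]'

```text
time: 2.52
position: [0.535, -0.3466, 0.2298]
orientation: [3.141, -0.001, -3.137]
contact_force: [0.5, -0.4, 0.1]
width: 1.001
gripper_force: 0.0
```

play_rows --moves '[{"slide": [0.015,-0.012,0.4],"delta_rot": [0,0,0],"hand": 0.7},{"slide": [0.015,-0.012,0.7],"delta_rot": [0,0,0],"hand": 0.7},{"slide": [0.015,-0.012,0.9],"delta_rot": [0,0,0],"hand": 0.7},{"slide": [0.015,-0.012,0.9],"delta_rot": [0,0,0],"hand": 0.7},{"slide": [0.015,-0.012,0.9],"delta_rot": [0,0,0],"hand": 0.7},{"slide": [0.015,-0.012,0.9],"delta_rot": [0,0,0],"hand": 0.7},{"slide": [0.015,-0.012,0.9],"delta_rot": [0,0,0],"hand": 0.7}]'

```text
time: 3.1
position: [0.5327, -0.3504, 0.0516]
orientation: [-3.141, 0.001, -3.137]
contact_force: [0.5, -0.1, 0.8]
width: 0.702
gripper_force: 0.0
```

```bash
python3 - <<'E'
from h import *
a=optics.read_camera("top")[120:230,400:500]; b=optics.read_camera("scene")[230:340,320:460]
cv2.imwrite("pics/g1.png",np.hstack([cv2.resize(a,None,fx=3.3,fy=3.3,interpolation=2),cv2.resize(b,None,fx=3.3,fy=3.3,interpolation=2)]))
print(manip.get_obs()["position"])
E
```

```text
[ 0.53338977 -0.351393    0.05315807]
```

View pics/g1.png

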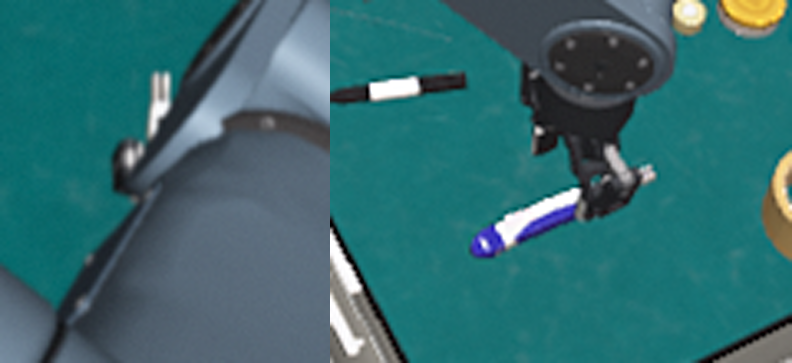

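The scene view shows the fingers straddling the cutter body near its middle. The marker is clear at upper left. I'll descend and close.

play_rows --moves '[{"slide": [0,0.005,0.07],"delta_rot": [0,0,0],"hand": 0.7},{"slide": [0,0.005,0.135],"delta_rot": [0,0,0],"hand": 0.7},{"slide": [0,0.005,0.135],"delta_rot": [0,0,0],"hand": 0.7},{"slide": [0,0.005,0.135],"delta_rot": [0,0,0],"hand": 0.7},{"slide": [0,0.005,0.135],"delta_rot": [0,0,0],"hand": 0.4},{"slide": [0,0.005,0.135],"delta_rot": [0,0,0],"hand": 0.2},{"slide": [0,0.005,0.135],"delta_rot": [0,0,0],"hand": 0},{"slide": [0,0.005,0.135],"delta_rot": [0,0,0],"hand": 0},{"slide": [0,0.005,0.135],"delta_rot": [0,0,0],"hand": 0},{"slide": [0,0.005,0.135],"delta_rot": [0,0,0],"hand": 0},{"slide": [0,0.005,0.135],"delta_rot": [0,0,0],"hand": 0},{"slide": [0,0.005,0.135],"delta_rot": [0,0,0],"hand": 0}]'

```text
time: 4.2
position: [0.5319, -0.3498, 0.0231]
orientation: [-3.142, 0.0, -3.138]
contact_force: [-0.1, -0.1, 0.5]
width: -0.001
gripper_force: 0.0
```

The fingers shut on nothing, so I'll look before moving.

```bash
python3 - <<'E'
from h import *
b=optics.read_camera("scene")[240:320,340:440]
cv2.imwrite("pics/g2.png",cv2.resize(b,None,fx=6,fy=6,interpolation=2))
o=manip.get_obs();print(o["position"],o["orientation"],o["width"],o["gripper_force"])
E
```

```text
[ 0.53190845 -0.34981975  0.02312602] [-3.14156259e+00  1.04297599e-05 -3.13755423e+00] -0.00016794879224624347 0.0
```

View pics/g2.png

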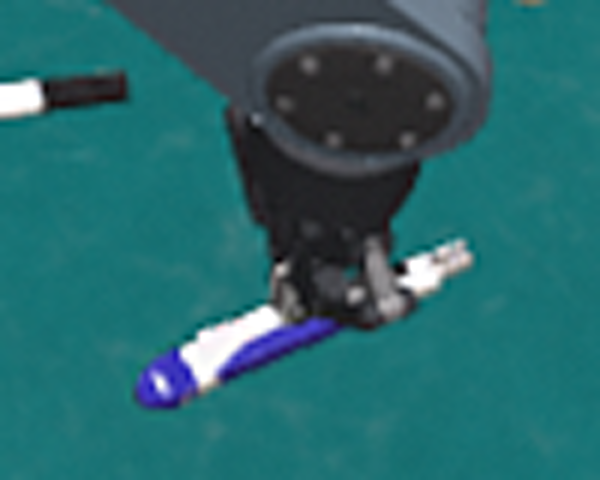

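The cutter hasn't moved: tail still near (365,305) and nose near (417,282) in scene pixels. I'll cross-check the TCP projection and the cutter's position between the two views.

```bash
python3 - <<'E'
from h import *
for n in("scene","top"):
    m=optics.camera_model(n)
    p=cv2.projectPoints(np.float64([[.532,-.35,.004],[.532,-.35,.023],[.532,-.35,.077],[.532,-.31,.0],[.532,-.39,.0],[.4437,-.349,.01],[.62,-.349,.01]]),m["rvec"],m["tvec"],m["mtx"],None)[0][:,0]
    print(n,p.round(1).tolist())
print(cast("scene",[[366,303],[417.5,283]],.01)[0],cast("top",[[449.5,213],[448.5,142]],.01)[0])
b=optics.read_camera("scene")[265:315,365:425]
c=cv2.imread("pics/scene0.png")[265:315,355:425]
cv2.imwrite("pics/g3.png",np.hstack([cv2.resize(x,None,fx=6,fy=6,interpolation=2) for x in(b,c)]))
E
```

```text
scene [[387.8, 295.0], [388.6, 291.6], [390.9, 281.5], [380.3, 284.4], [395.2, 307.5], [359.9, 306.2], [414.5, 281.7]]
top [[447.9, 180.4], [450.2, 179.0], [456.9, 174.7], [431.1, 180.7], [463.9, 180.8], [449.5, 216.3], [447.0, 144.5]]
[[ 0.46330754 -0.34765214]
 [ 0.62517852 -0.35626728]] [[ 0.4517224  -0.34928589]
 [ 0.62625425 -0.35296586]]
```

View pics/g3.png

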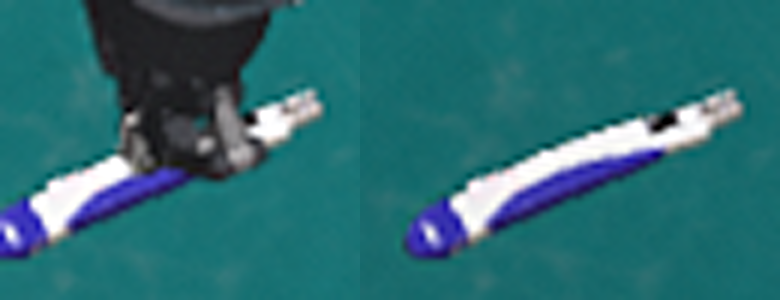

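The gripper's lowest visible point, about (399,294), doesn't match where the TCP should project, about (388,293). I'll check the starting pose the same way, and where the tip ray falls.

```bash
python3 - <<'E'
from h import *
for n in("scene","top"):
    m=optics.camera_model(n)
    p=cv2.projectPoints(np.float64([[.232,.499,.211],[.232,.499,.23],[.232,.499,.284]]),m["rvec"],m["tvec"],m["mtx"],None)[0][:,0]
    print(n,p.round(1).tolist())
for z in(.0,.01,.02,.03,.04,.05): print(z,*cast("scene",[[399,294]],z))
o=manip.get_obs(); print(o["joint_positions"],o["contact_force"],o["wrist_torque"])
a=cv2.imread("pics/scene0.png")[60:105,155:205]; b=cv2.imread("pics/top0.png")[290:360,0:80]
cv2.imwrite("pics/g4.png",np.hstack([cv2.resize(a,(450,405),interpolation=2),cv2.resize(b,(350,405),interpolation=2)]))
E
```

```text
scene [[185.3, 93.6], [184.0, 88.8], [180.1, 74.6]]
top [[40.9, 313.4], [35.4, 314.3], [18.4, 317.1]]
0.0 [[ 0.56356213 -0.35913162]] [ 0.09412777 -0.82814875  1.12620406]
0.01 [[ 0.55939384 -0.3632962 ]] [ 0.09412777 -0.82814875  1.12620406]
0.02 [[ 0.55522555 -0.36746079]] [ 0.09412777 -0.82814875  1.12620406]
0.03 [[ 0.55105727 -0.37162537]] [ 0.09412777 -0.82814875  1.12620406]
0.04 [[ 0.54688898 -0.37578995]] [ 0.09412777 -0.82814875  1.12620406]
0.05 [[ 0.54272069 -0.37995454]] [ 0.09412777 -0.82814875  1.12620406]
[-6.54799785e-01  7.60794805e-01  1.54048926e+00  1.53756995e-05
  8.40246743e-01 -2.22959040e+00] [-0.20319688  0.1661999   0.90358057] [-0.02013861 -0.0053107  -0.00920587]
```

View pics/g4.png

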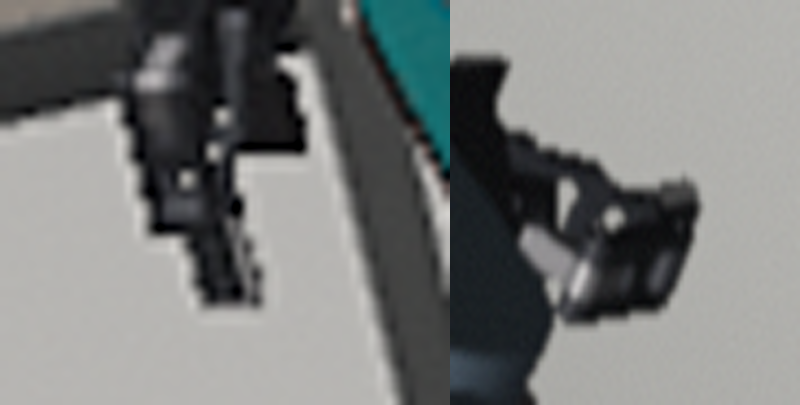

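At the start pose the fingers don't clearly line up with the expected TCP either. I'll lift off, half open, and view both cameras with the predicted tool points marked.

play_rows --moves '[{"slide": [0,0,-0.25],"delta_rot": [0,0,0],"hand": 0.1},{"slide": [0,0,-0.5],"delta_rot": [0,0,0],"hand": 0.6},{"slide": [0,0,-0.5],"delta_rot": [0,0,0],"hand": 0.6},{"slide": [0,0,-0.5],"delta_rot": [0,0,0],"hand": 0.6},{"slide": [0,0,-0.5],"delta_rot": [0,0,0],"hand": 0.6}]'

```text
time: 4.72
position: [0.5322, -0.35, 0.1239]
orientation: [-3.14, 0.001, -3.138]
contact_force: [-1.1, -0.9, -0.0]
width: 0.601
gripper_force: 0.0
```

```bash
cat >>h.py <<'E'
def view(name,w,extra=None):
    o=manip.get_obs(); p=o["position"]; yaw=o["orientation"][2]; ty=np.array([np.sin(yaw),-np.cos(yaw),0]); tx=np.array([np.cos(yaw),np.sin(yaw),0]); Z=np.array([0,0,1.])
    pts=[p-.019*Z,p,p+.054*Z]+[p-.012*Z+s*(w/2)*ty for s in(1,-1)]
    out=[]
    for n,sz in(("scene",(60,50)),("top",(60,50))):
        m=optics.camera_model(n); q=cv2.projectPoints(np.array(pts),m["rvec"],m["tvec"],m["mtx"],None)[0][:,0]
        im=optics.read_camera(n); c=q[1].astype(int); k=6.5
        x0,y0=c[0]-30,c[1]-38
        im=cv2.resize(im[y0:y0+76,x0:x0+60],None,fx=k,fy=k,interpolation=2)
        for (u,v),col in zip(q,[(0,0,255),(0,255,255),(255,0,255),(0,255,0),(255,128,0)]): cv2.circle(im,(int((u-x0+.5)*k),int((v-y0+.5)*k)),4,col,-1)
        out.append(im); print(n,"origin",x0,y0,"k",k,q.round(1).tolist())
    cv2.imwrite(f"pics/{name}.png",np.hstack(out)); print(p,o["orientation"],o["width"])
E
python3 -c "
from h import *
view('g5',.051)"
```

```text
scene origin 363 234 k 6.5 [[392.3, 275.9], [393.2, 272.0], [395.9, 260.5], [387.5, 267.0], [397.8, 282.2]]
top origin 433 132 k 6.5 [[460.6, 172.2], [463.3, 170.5], [471.3, 165.3], [450.1, 171.6], [473.1, 171.6]]
[ 0.53219686 -0.34998689  0.12394352] [-3.14048796e+00  1.45279589e-03 -3.13756497e+00] 0.601229423030899
```

View pics/g5.png

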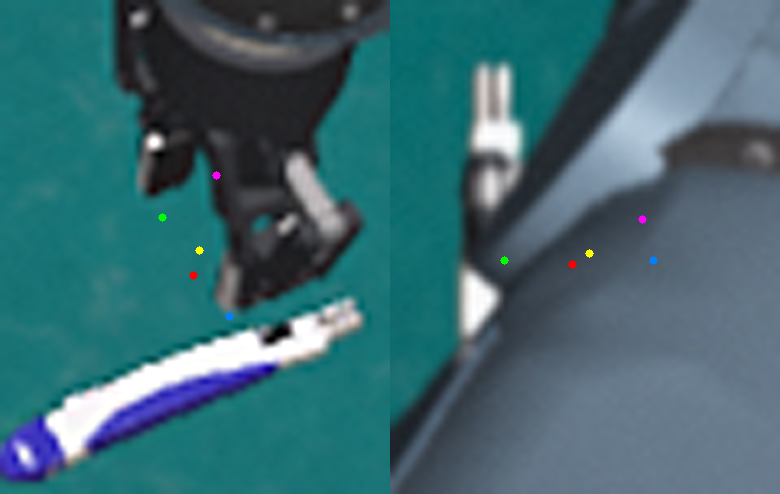

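In g5 the two fingertips, at crop (225,305) and (155,190), straddle the predicted TCP (199,250) along y as they should. They do sit higher than predicted. With no contact felt and the cutter unmoved, the fingers must have shut just above it, so I'll go lower in small steps and watch the force.

play_rows --moves '[{"slide": [0,0,0.2],"delta_rot": [0,0,0],"hand": 0.55},{"slide": [0,0,0.4],"delta_rot": [0,0,0],"hand": 0.55},{"slide": [0,0,0.5],"delta_rot": [0,0,0],"hand": 0.55},{"slide": [0,0,0.5],"delta_rot": [0,0,0],"hand": 0.55},{"slide": [0,0,0.51],"delta_rot": [0,0,0],"hand": 0.55},{"slide": [0,0,0.52],"delta_rot": [0,0,0],"hand": 0.55},{"slide": [0,0,0.53],"delta_rot": [0,0,0],"hand": 0.55},{"slide": [0,0,0.53],"delta_rot": [0,0,0],"hand": 0.55}]'

```text
time: 5.48
position: [0.5324, -0.3501, 0.0181]
orientation: [-3.141, 0.001, -3.138]
contact_force: [-0.7, -0.2, 0.1]
width: 0.553
gripper_force: 0.0
```

play_rows --moves '[{"slide": [0,0,0.01],"delta_rot": [0,0,0],"hand": 0.55},{"slide": [0,0,0.02],"delta_rot": [0,0,0],"hand": 0.55},{"slide": [0,0,0.02],"delta_rot": [0,0,0],"hand": 0.55}]'

```text
time: 5.73
position: [0.5319, -0.3498, 0.0131]
orientation: [-3.142, 0.0, -3.138]
contact_force: [-0.8, -0.6, 0.0]
width: 0.55
gripper_force: 0.0
```

play_rows --moves '[{"slide": [0,0,0],"delta_rot": [0,0,0],"hand": 0.4},{"slide": [0,0,0],"delta_rot": [0,0,0],"hand": 0.3},{"slide": [0,0,0],"delta_rot": [0,0,0],"hand": 0.25},{"slide": [0,0,0],"delta_rot": [0,0,0],"hand": 0.25}]'

```text
time: 6.07
position: [0.532, -0.3498, 0.0132]
orientation: [-3.141, 0.0, -3.138]
contact_force: [-0.6, 0.1, 0.6]
width: 0.249
gripper_force: 0.1
```

play_rows --moves '[{"slide": [0,0,0],"delta_rot": [0,0,0],"hand": 0.2},{"slide": [0,0,0],"delta_rot": [0,0,0],"hand": 0.15},{"slide": [0,0,0],"delta_rot": [0,0,0],"hand": 0.15},{"slide": [0,0,0],"delta_rot": [0,0,0],"hand": 0.15}]'

```text
time: 6.4
position: [0.5325, -0.3506, 0.0143]
orientation: [-3.14, 0.001, -3.138]
contact_force: [-1.6, -0.8, 7.9]
width: 0.152
gripper_force: 5.1
```

```bash
python3 -c "
from h import *
view('g6',.02)"
```

```text
scene origin 358 255 k 6.5 [[387.7, 296.7], [388.5, 293.3], [390.8, 283.3], [386.1, 292.6], [389.9, 298.3]]
top origin 419 141 k 6.5 [[447.2, 180.9], [449.4, 179.5], [456.0, 175.2], [443.9, 180.4], [452.1, 180.4]]
[ 0.53247509 -0.35057749  0.01425048] [-3.13997573e+00  1.47710708e-03 -3.13753570e+00] 0.15189549897024768
```

View pics/g6.png

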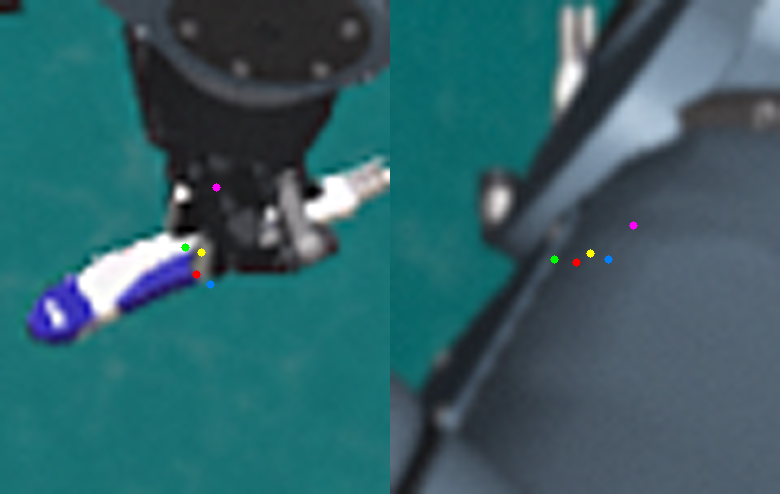

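In g6 the fingers pinch only the top shoulder of the cutter: lift force 8 N at 13 mm opening. They also sit about 10 mm farther toward the nose than the readout says. So the real tips are about 15 mm higher than nominal. I'll open, shift 10 mm toward the tail, and go down slowly while watching force.

play_rows --moves '[{"slide": [0,0,0],"delta_rot": [0,0,0],"hand": 0.55},{"slide": [0,0,0],"delta_rot": [0,0,0],"hand": 0.55},{"slide": [0.05,0,0],"delta_rot": [0,0,0],"hand": 0.55},{"slide": [0.05,0,0.01],"delta_rot": [0,0,0],"hand": 0.55},{"slide": [0.05,0,0.02],"delta_rot": [0,0,0],"hand": 0.55},{"slide": [0.05,0,0.025],"delta_rot": [0,0,0],"hand": 0.55},{"slide": [0.05,0,0.025],"delta_rot": [0,0,0],"hand": 0.55}]'

```text
time: 7.08
position: [0.5217, -0.3497, 0.0076]
orientation: [3.141, -0.0, -3.138]
contact_force: [0.2, -0.2, -0.9]
width: 0.552
gripper_force: 0.0
```

play_rows --moves '[{"slide": [0,0,0.005],"delta_rot": [0,0,0],"hand": 0.45},{"slide": [0,0,0.01],"delta_rot": [0,0,0],"hand": 0.4},{"slide": [0,0,0.01],"delta_rot": [0,0,0],"hand": 0.4}]'

```text
time: 7.33
position: [0.5219, -0.3497, 0.0058]
orientation: [3.141, -0.0, -3.137]
contact_force: [0.2, -0.6, 0.5]
width: 0.401
gripper_force: 0.0
```

play_rows --moves '[{"slide": [0,0,0],"delta_rot": [0,0,0],"hand": 0.3},{"slide": [0,0,0],"delta_rot": [0,0,0],"hand": 0.22},{"slide": [0,0,0],"delta_rot": [0,0,0],"hand": 0.22},{"slide": [0,0,0],"delta_rot": [0,0,0],"hand": 0.22}]'

```text
time: 7.67
position: [0.522, -0.3499, 0.0063]
orientation: [-3.141, 0.0, -3.138]
contact_force: [-1.1, 1.0, 3.3]
width: 0.245
gripper_force: 59.0
```

Gripped at 21 mm with 59 N, so I'll lift.

play_rows --moves '[{"slide": [0,0,0],"delta_rot": [0,0,0],"hand": 0.1},{"slide": [0,0,-0.05],"delta_rot": [0,0,0],"hand": 0.1},{"slide": [0,0,-0.15],"delta_rot": [0,0,0],"hand": 0.1},{"slide": [0,0,-0.3],"delta_rot": [0,0,0],"hand": 0.1},{"slide": [0,0,-0.4],"delta_rot": [0,0,0],"hand": 0.1},{"slide": [0,0,-0.4],"delta_rot": [0,0,0],"hand": 0.1},{"slide": [0,0,-0.4],"delta_rot": [0,0,0],"hand": 0.1}]'

```text
time: 8.25
position: [0.5223, -0.3501, 0.0875]
orientation: [-3.14, 0.002, -3.138]
contact_force: [0.7, 0.0, -1.3]
width: 0.243
gripper_force: 58.9
```

```bash
python3 - <<'E'
from h import *
for n in("scene","top"): cv2.imwrite(f"pics/l_{n}.png",optics.read_camera(n))
a=cv2.imread("pics/l_scene.png"); h=cv2.cvtColor(a,cv2.COLOR_BGR2HSV)
def blob(h,lo,hi,roi,name):
    m=big(cv2.inRange(h,lo,hi),roi); v,u=np.nonzero(m); print(name,len(u),"u",u.min(),u.max(),"v",v.min(),v.max(),"c",u.mean().round(1),v.mean().round(1))
blob(h,(112,120,60),(130,255,255),(230,330,330,450),"blue scene")
blob(h,(0,0,170),(180,60,255),(240,330,340,450),"white scene")
t=cv2.imread("pics/l_top.png"); h=cv2.cvtColor(t,cv2.COLOR_BGR2HSV)
blob(h,(0,0,150),(180,70,255),(120,175,430,475),"white top")
print(manip.get_obs()["position"],manip.get_obs()["contact_force"],manip.get_obs()["width"])
E
```

```text
blue scene 65 u 365 375 v 283 292 c 369.9 288.0
white scene 101 u 373 389 v 275 289 c 380.2 281.3
white top 223 u 454 474 v 143 171 c 466.3 158.7
[ 0.52144374 -0.34947554  0.08540193] [-0.27630342 -0.06396626 -1.49577774] 0.24439559923941798
```

The cutter is lifted. I'll carry it over the pocket, turning 84.5° clockwise.

play_rows --moves '[{"slide": [-0.03,0.2,-0.15],"delta_rot": [0,0,0.15],"hand": 0.1},{"slide": [-0.03,0.4,-0.15],"delta_rot": [0,0,0.3],"hand": 0.1},{"slide": [-0.03,0.6,-0.15],"delta_rot": [0,0,0.45],"hand": 0.1},{"slide": [-0.03,0.8,-0.15],"delta_rot": [0,0,0.6],"hand": 0.1},{"slide": [-0.03,0.95,-0.15],"delta_rot": [0,0,0.75],"hand": 0.1},{"slide": [-0.03,1.0,-0.15],"delta_rot": [0,0,0.88],"hand": 0.1},{"slide": [-0.03,1.0,-0.15],"delta_rot": [0,0,0.94],"hand": 0.1},{"slide": [-0.03,1.0,-0.15],"delta_rot": [0,0,0.94],"hand": 0.1},{"slide": [-0.03,1.0,-0.15],"delta_rot": [0,0,0.94],"hand": 0.1}]'

```text
time: 9.1
position: [0.5267, -0.1497, 0.1153]
orientation: [-3.141, -0.001, 2.409]
contact_force: [-0.5, 0.2, -0.7]
width: 0.242
gripper_force: 59.0
```

play_rows --moves '[{"slide": [0.13,0.16,0],"delta_rot": [0,0,0.15],"hand": 0.1},{"slide": [0.26,0.32,0],"delta_rot": [0,0,0.3],"hand": 0.1},{"slide": [0.4,0.48,0],"delta_rot": [0,0,0.45],"hand": 0.1},{"slide": [0.53,0.64,0],"delta_rot": [0,0,0.6],"hand": 0.1},{"slide": [0.63,0.75,0],"delta_rot": [0,0,0.75],"hand": 0.1},{"slide": [0.668,0.79,0],"delta_rot": [0,0,0.88],"hand": 0.1},{"slide": [0.668,0.79,0],"delta_rot": [0,0,0.94],"hand": 0.1},{"slide": [0.668,0.79,0],"delta_rot": [0,0,0.94],"hand": 0.1},{"slide": [0.668,0.79,0],"delta_rot": [0,0,0.94],"hand": 0.1},{"slide": [0.668,0.79,0],"delta_rot": [0,0,0.94],"hand": 0.1}]'

```text
time: 9.93
position: [0.5338, 0.0561, 0.1158]
orientation: [-3.141, 0.0, 1.671]
contact_force: [-0.3, -0.5, -0.8]
width: 0.246
gripper_force: 59.0
```

```bash
python3 - <<'E'
from h import *
for n in("scene","top"): cv2.imwrite(f"pics/p_{n}.png",optics.read_camera(n))
o=manip.get_obs(); print(o["position"],o["orientation"],o["width"],o["contact_force"])
a=cv2.imread("pics/p_scene.png")[130:250,280:400]; b=cv2.imread("pics/p_top.png")[120:220,230:360]
cv2.imwrite("pics/p1.png",np.hstack([cv2.resize(a,(400,400),interpolation=2),cv2.resize(b,(400,400),interpolation=2)]))
E
```

```text
[0.53383628 0.05617382 0.11595852] [-3.14135183e+00  1.62036435e-05  1.66952328e+00] 0.24379455230557542 [0.02350857 0.93994632 0.32042992]
```

View pics/p1.png

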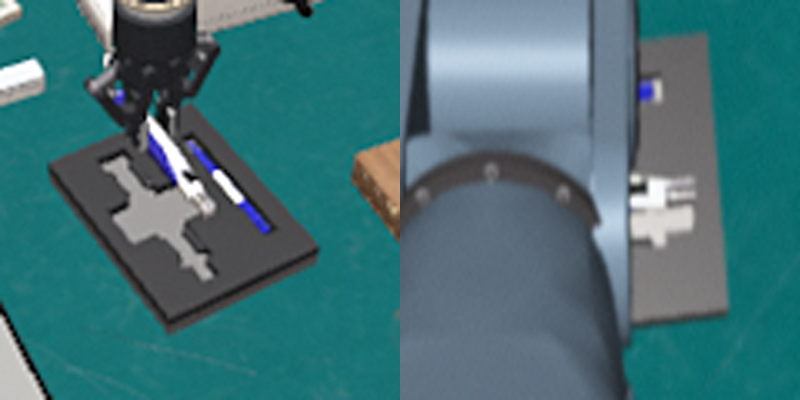

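The view shows the cutter held over the insert, nose end at about (324,167) in the top image and (342,193) in the scene image. It's parallel to the pocket and roughly above it. I'll triangulate the nose tip and check the axis.

```bash
cat >>h.py <<'E'
def proj(n):
    m=optics.camera_model(n); return m["mtx"]@np.c_[cv2.Rodrigues(m["rvec"])[0],m["tvec"]]
def tri(ps,pt):
    X=cv2.triangulatePoints(proj("scene"),proj("top"),np.float64(ps).reshape(2,1),np.float64(pt).reshape(2,1)); return (X[:3]/X[3]).ravel()
E
python3 - <<'E'
from h import *
s=cv2.imread("pics/p_scene.png"); t=cv2.imread("pics/p_top.png")
def row(a,y0,y1,x0,x1): 
    for y in range(y0,y1): print(y,"".join(f"{v:4d}" for v in a[y,x0:x1].min(1)))
print("top cols 304-328"); row(t,160,184,304,328)
print("scene cols 322-348"); row(s,164,200,322,348)
E
```

```text
top cols 304-328
160   58  49  73 107 114 113 114 113 113 113 111 112 112 111 113 111 109 110 111 110 110 112 110 111
161   60  54  84 108 114 115 116 113 114 113 112 113 114 113 110 111 110 111 113 110 110 111 112 109
162   66  84 104 111 113 115 114 113 112 113 112 112 111 112 111 113 113 111 109 110 111 111 112 112
163   92 139 156 148 129 125 124 129 124 121 120 117 112 111 111 113 115 118 118 123 121 117 113 112
164  122 205 221 208 162 139 154 184 184 178 174 164 154 145 137 135 144 146 148 160 156 138 119 110
165  105 176 191 178 129 111 167 237 240 238 238 233 219 205 184 178 175 172 173 177 167 149 121 111
166   67  73  81  74  51  60 158 246 250 249 248 241 216 191 172 161 154 150 150 149 141 133 118 112
167   52  30  38  46  48  60 156 246 250 249 249 241 189 162 162 153 137 143 151 146 145 142 120 113
168   77 109 133 146 146 145 191 246 249 249 248 245 204 188 211 211 193 188 189 182 180 169 129 111
169  123 213 234 236 234 232 237 247 249 249 249 245 196 172 195 195 177 171 165 158 154 148 125 114
170  145 241 249 247 246 246 246 247 247 248 247 241 168 115 120 123 113 
[... 4583 characters left out ...]
60 165 170 138 115 174 181 150  92  68  75  75
194  161 160 159 160 160 159 159 159 158 158 158 159 160 162 168 151 129 103  80 118 111 103  82  72  74  75
195  160 160 160 159 161 161 160 159 161 160 159 160 164 149 130 103  74  67  68  94  81  71  72  74  74  75
196  160 159 159 161 160 160 161 161 160 160 161 162 170 117  69  71  72  75  73  78  75  75  73  75  76  74
197  160 161 160 161 160 160 161 161 158 161 161 164 157  84  43  72  77  76  77  76  76  75  76  78  76  75
198  160 160 161 162 162 162 161 160 161 161 161 166 148  88  56  63  72  77  77  78  75  76  77  76  76  77
199  161 162 164 167 157 161 164 162 160 160 162 167 129  80  78  64  63  76  78  79  77  76  77  77  77  76
```

```bash
python3 - <<'E'
from h import *
N=tri((342.3,193),(325.3,166.8)); print("nose",N)
for z in(.115,.12,.129):
    print(z,"top",cast("top",[[325.3,166.8]],z)[0],"scene",cast("scene",[[342.3,193]],z)[0])
# body right edge line in scene & top upper edge
s=cv2.imread("pics/p_scene.png").min(2).astype(float)
L=[]
for v in range(166,180):
    r=s[v,322:342]; k=np.nonzero(r>200)[0].max(); 
    L.append((322+k+(r[k]-165)/(r[k]-min(r[k+1],160)),v))
l=cv2.fitLine(np.float32(L),cv2.DIST_HUBER,0,.01,.01).ravel(); 
P=cast("scene",[[l[2]-5*l[0],l[3]-5*l[1]],[l[2]+5*l[0],l[3]+5*l[1]]],.127)[0]; d=P[0]-P[1]; 
if d[1]<0:d=-d
print("body edge",P,"yaw",np.degrees(np.arctan2(-d[0],d[1])))
# original cutter: same edge feature for reference in scene0
E
```

```text
nose [ 0.53988999 -0.04853081  0.12115865]
0.115 top [[ 0.54093015 -0.04865051]] scene [[ 0.54294863 -0.04378841]]
0.12 top [[ 0.53987178 -0.0484932 ]] scene [[ 0.54072939 -0.04766676]]
0.129 top [[ 0.53796671 -0.04821004]] scene [[ 0.53673476 -0.05464779]]
body edge [[0.54520612 0.05148961]
 [0.54702299 0.01312144]] yaw 2.711133667700202
```

Nose tip is at (0.540, -0.0485, 0.121), which is (-4.2, -91) mm in the pocket frame, and I want about (-1.5, -88). I'll shift by (+2.5, +3) mm and lower to just above the insert.

play_rows --moves '[{"slide": [0.015,0.0125,0.1],"delta_rot": [0,0,0],"hand": 0.1},{"slide": [0.015,0.0125,0.25],"delta_rot": [0,0,0],"hand": 0.1},{"slide": [0.015,0.0125,0.37],"delta_rot": [0,0,0],"hand": 0.1},{"slide": [0.015,0.0125,0.385],"delta_rot": [0,0,0],"hand": 0.1},{"slide": [0.015,0.0125,0.385],"delta_rot": [0,0,0],"hand": 0.1},{"slide": [0.015,0.0125,0.385],"delta_rot": [0,0,0],"hand": 0.1}]'

```text
time: 10.53
position: [0.5366, 0.0599, 0.0401]
orientation: [3.141, 0.0, 1.669]
contact_force: [-0.3, -0.2, 0.4]
width: 0.241
gripper_force: 59.0
```

```bash
python3 - <<'E'
from h import *
for n in("scene","top"): cv2.imwrite(f"pics/q_{n}.png",optics.read_camera(n))
o=manip.get_obs(); print(o["position"],o["orientation"],o["width"],o["contact_force"])
s=cv2.imread("pics/q_scene.png"); t=cv2.imread("pics/q_top.png")
def row(a,y0,y1,x0,x1): 
    for y in range(y0,y1): print(y,"".join(f"{v:4d}" for v in a[y,x0:x1].min(1)))
row(t,162,184,306,330); print(); row(s,192,218,326,352); print(); row(cv2.imread("pics/scene0.png"),192,218,326,352)
c=np.float64([.5351,.0426]); y=np.array([-.0993,.9951]); x=np.array([.9951,.0993])
W=[np.r_[c+a*x+b*y,z] for a,b,z in[(-.0085,-.094,.026),(.0085,-.094,.026),(-.0015,-.088,.041),(0,-.094,.014)]]
for n in("scene","top"):
    m=optics.camera_model(n);print(n,cv2.projectPoints(np.array(W),m["rvec"],m["tvec"],m["mtx"],None)[0][:,0].round(1).tolist())
E
```

```text
[0.53691962 0.06009322 0.04060903] [3.1392665e+00 1.6840410e-04 1.6690799e+00] 0.24484961701592212 [ 0.00358638  0.44662999 -0.20781209]
162  105 115 115 114 113 114 113 112 111 113 112 115 113 113 111 112 112 112 111 111 110 109 111 110
163  106 116 117 114 114 115 113 113 113 113 111 113 113 113 113 113 111 110 110 110 111 111 112 111
164  106 118 113 111 114 115 115 114 113 114 112 112 113 114 113 112 113 112 113 112 111 110 112 110
165  110 115 116 116 115 114 114 117 113 114 113 116 113 114 113 112 112 111 113 111 112 111 113 111
166  113 118 115 117 116 115 114 111 113 114 112 115 114 115 111 114 114 112 112 113 113 112 112 113
167  114 112 112 110 108 106 104  99 102 107 113 114 113 114 112 112 113 113 113 111 112 111 112 112
168   97  94  89  89  80  84  99 102 103 104 111 113 112 113 113 111 113 112 111 114 112 113 112 110
169   93  90  98 125 132 143 170 173 168 147 130 125 129 134 134 139 139 115 104 109 113 112 112 114
170  117 114 149 222 235 236 235 227 211 189 165 157 159 174 178 188 192 133 102 102 112 113 115 112
171   91  90 155 246 251 250 247 236 205 181 165 159 1
[... 6368 characters left out ...]
 70  71  71  72
213   71  72  72  72  71  72  73  71  72  72  71  71  68  70 122 138 126 105  72  69  71  72  72  71  70  70
214   71  72  72  72  72  71  71  73  72  72  73  71  70  68  84  92  72  65  70  72  73  72  71  73  74  74
215   74  71  73  72  72  74  70  71  72  72  72  72  71  70  69  69  69  70  70  73  71  73  74  78  69  57
216   71  72  71  73  72  72  73  72  71  70  72  73  72  71  70  71  72  72  72  72  75  76  69  56  42  27
217   74  72  72  72  74  71  71  71  73  72  72  71  72  71  72  72  72  73  74  77  67  57  44  27  21  32
scene [[340.4, 214.4], [344.9, 212.2], [341.4, 209.2], [342.5, 215.7]]
top [[325.4, 176.6], [324.7, 169.6], [322.8, 172.7], [324.9, 174.1]]
```

```bash
python3 - <<'E'
from h import *
c=np.float64([.5351,.0426]); y=np.array([-.0993,.9951]); x=np.array([.9951,.0993])
N=tri((341.6,208.4),(322.9,171.8)); d=N[:2]-c; print(N,"pocket xy",d@x,d@y)
# body +x edge (upper) in scene
s=cv2.imread("pics/q_scene.png"); 
h=cv2.cvtColor(s,cv2.COLOR_BGR2HSV); m=big(cv2.inRange(h,(112,120,60),(130,255,255)),(150,210,300,340)); v,u=np.nonzero(m); print("blue",len(u),u.min(),u.max(),v.min(),v.max())
g=s.min(2)
for r in range(168,200,2): print(r,"".join(f"{k:4d}" for k in g[r,308:342]))
E
```

```text
[ 0.5434533  -0.04511088  0.04430456] pocket xy -0.0003973205143842391 -0.088110579062435
blue 36 325 332 186 200
168   24  21  14  28 109 143 150  95  44  40  34  31  33  32  40  66  84  70  45  35  34  33  30  33  31  31  31  28  54  60  55  42  28  38
170   58  57 118 153 157 138  86  40  30  31  34  35  34  35  32  42  41  33  32  34  33  34  28  31  38  32  63  72  57  52  40  29  40  69
172  139 167 150 110  74  57  55 138 103  34  26  32  32  33  34  33  27  34  32  27  29  35  28  32  39  34  56  77  61  38  29  26  56  76
174  105 106  85  60  52 131 111 121  91  41  35  51  53  47  40  31  36  36  68  52  56  65  41  30  31  31  28  37  33  26  53  96  62  19
176   71  55  33  31  29  46  34  42 136  95  25  32  40  49  41  32  34  38  58 127  84  39  38  31  31  28  61  75  73  67  62  61  58  42
178   75  52  27  25  25  29  28  33  71  75  71  76  62  39  30  26  38  69  56  28  34  42 104  70  31  58  75  77  77  74  71  71  63  67
180   75  75  94 142 123  60  29  33  33  39  52  50  41  33  28  12 175 134  45  20  19  25  99 127  69  62  78  76  75  76  76  74  66  61
[... 569 characters left out ...]
  77  77  78  78  77  77  78  80  69  52  85 156 160 156 140 126  68  35  60  51  92 248 253 255 250 191 153 163 161 106  35  31  70  79
192   77  78  77  73  68  58  42  23   9  53 125 159 164 162 163 166 153 100  42  50  46  90 248 253 253 251 204 149 158 168 157 103  40  56
194   80  78  77  79  71  55 118 145 165 169 165 163 161 161 161 162 164 167 136  61  37  42 123 252 253 253 255 235 167 149 132 109  83  74
196   64  78  78  76  76  79 134 165 167 163 160 161 161 161 161 160 162 162 167 154  99  40  33 124 255 253 226 180 135  85  69  76  77  75
198   32  56  76  78  76  76  70  85 129 162 165 162 161 161 162 162 162 161 163 164 166 152  73  16 126 255 210  71   4  66  73  68  74  75
```

Nose is at (-0.4, -88.1) mm in the pocket frame, with the underside about 8 mm above the insert top. That's well aligned, so I'll lower it while watching force.

play_rows --moves '[{"slide": [0,-0.004,0.02],"delta_rot": [0,0,0],"hand": 0.1},{"slide": [0,-0.004,0.035],"delta_rot": [0,0,0],"hand": 0.1},{"slide": [0,-0.004,0.045],"delta_rot": [0,0,0],"hand": 0.1},{"slide": [0,-0.004,0.055],"delta_rot": [0,0,0],"hand": 0.1},{"slide": [0,-0.004,0.055],"delta_rot": [0,0,0],"hand": 0.1}]'

```text
time: 11.05
position: [0.5349, 0.0601, 0.0278]
orientation: [-3.141, -0.0, 1.669]
contact_force: [-1.5, -0.5, -0.3]
width: 0.242
gripper_force: 59.0
```

play_rows --moves '[{"slide": [0,0,0.01],"delta_rot": [0,0,0],"hand": 0.1},{"slide": [0,0,0.02],"delta_rot": [0,0,0],"hand": 0.1},{"slide": [0,0,0.02],"delta_rot": [0,0,0],"hand": 0.1}]'

```text
time: 11.3
position: [0.535, 0.0601, 0.0237]
orientation: [-3.141, 0.0, 1.669]
contact_force: [-1.6, -1.3, 0.5]
width: 0.244
gripper_force: 59.1
```

play_rows --moves '[{"slide": [0,0,0.005],"delta_rot": [0,0,0],"hand": 0.1},{"slide": [0,0,0.01],"delta_rot": [0,0,0],"hand": 0.1},{"slide": [0,0,0.01],"delta_rot": [0,0,0],"hand": 0.1}]'

```text
time: 11.55
position: [0.5349, 0.0601, 0.0219]
orientation: [-3.141, -0.0, 1.669]
contact_force: [-2.5, 0.0, 1.2]
width: 0.245
gripper_force: 59.1
```

play_rows --moves '[{"slide": [0,0,0.005],"delta_rot": [0,0,0],"hand": 0.1},{"slide": [0,0,0.005],"delta_rot": [0,0,0],"hand": 0.1}]'

```text
time: 11.72
position: [0.5351, 0.0602, 0.0209]
orientation: [-3.141, -0.0, 1.669]
contact_force: [-1.9, -0.8, 1.0]
width: 0.24
gripper_force: 59.2
```

play_rows --moves '[{"slide": [0,0,0.005],"delta_rot": [0,0,0],"hand": 0.1},{"slide": [0,0,0.005],"delta_rot": [0,0,0],"hand": 0.1}]'

```text
time: 11.88
position: [0.5352, 0.0601, 0.0203]
orientation: [-3.142, 0.0, 1.669]
contact_force: [-3.3, -0.0, 4.5]
width: 0.242
gripper_force: 59.7
```

play_rows --moves '[{"slide": [0,0,0.004],"delta_rot": [0,0,0],"hand": 0.1},{"slide": [0,0,0.004],"delta_rot": [0,0,0],"hand": 0.1}]'

```text
time: 12.05
position: [0.5353, 0.0602, 0.0202]
orientation: [3.142, 0.0, 1.669]
contact_force: [-7.4, -1.7, 15.7]
width: 0.244
gripper_force: 61.0
```

Firm stop at TCP z 0.0202 with 15.7 N. That puts the underside at 0.014, on the floor. I'll release gently and lift off.

play_rows --moves '[{"slide": [0,0,-0.003],"delta_rot": [0,0,0],"hand": 0.25},{"slide": [0,0,-0.005],"delta_rot": [0,0,0],"hand": 0.32},{"slide": [0,0,-0.005],"delta_rot": [0,0,0],"hand": 0.4},{"slide": [0,0,-0.005],"delta_rot": [0,0,0],"hand": 0.4},{"slide": [0,0,-0.005],"delta_rot": [0,0,0],"hand": 0.4}]'

```text
time: 12.47
position: [0.5354, 0.0601, 0.0202]
orientation: [3.141, -0.0, 1.669]
contact_force: [-0.3, 0.0, 0.7]
width: 0.402
gripper_force: 0.0
```

play_rows --moves '[{"slide": [0,0,-0.05],"delta_rot": [0,0,0],"hand": 0.4},{"slide": [0,0,-0.15],"delta_rot": [0,0,0],"hand": 0.4},{"slide": [0,0,-0.35],"delta_rot": [0,0,0],"hand": 0.4},{"slide": [0,0,-0.55],"delta_rot": [0,0,0],"hand": 0.4},{"slide": [0.3,-0.3,-0.75],"delta_rot": [0,0,0],"hand": 0.4},{"slide": [0.6,-0.6,-0.8],"delta_rot": [0,0,0],"hand": 0.4},{"slide": [0.9,-0.8,-0.8],"delta_rot": [0,0,0],"hand": 0.4},{"slide": [1,-0.8,-0.8],"delta_rot": [0,0,0],"hand": 0.4},{"slide": [1,-0.8,-0.8],"delta_rot": [0,0,0],"hand": 0.4}]'

```text
time: 13.22
position: [0.3903, 0.2026, 0.1748]
orientation: [3.14, -0.0, 1.668]
contact_force: [1.0, 1.7, -0.6]
width: 0.396
gripper_force: 0.0
```

play_rows --moves '[{"slide": [0.3,0,0],"delta_rot": [0,0,0],"hand": 0.4},{"slide": [0.6,0,0],"delta_rot": [0,0,0],"hand": 0.4},{"slide": [0.7,0,0],"delta_rot": [0,0,0],"hand": 0.4},{"slide": [0.7,0,0],"delta_rot": [0,0,0],"hand": 0.4},{"slide": [0.7,0,0],"delta_rot": [0,0,0],"hand": 0.4}]'

```text
time: 13.63
position: [0.3774, 0.344, 0.1743]
orientation: [3.14, -0.001, 1.672]
contact_force: [-0.2, 0.3, -0.3]
width: 0.399
gripper_force: 0.0
```

```bash
python3 - <<'E'
from h import *
for n in("scene","top"): cv2.imwrite(f"pics/r_{n}.png",optics.read_camera(n))
s=cv2.imread("pics/r_scene.png"); t=cv2.imread("pics/r_top.png")
c=np.float64([.5351,.0426]); y=np.array([-.0993,.9951]); x=np.array([.9951,.0993])
def cls(a,y0,y1,x0,x1):
    h=cv2.cvtColor(a,cv2.COLOR_BGR2HSV)
    for v in range(y0,y1):
        print(v,"".join('B' if 110<=p[0]<=132 and p[1]>110 else 'W' if min(q)>225 else 'f' if min(q)>135 else '.' for p,q in zip(h[v,x0:x1],a[v,x0:x1])))
cls(t,155,202,240,332); cls(s,165,218,300,350)
E
```

```text
155 ............................................................................................
156 ............................................................................................
157 ............................................................................................
158 ............................................................................................
159 ............................................................................................
160 ............................................................................................
161 .........................................fffffffffffff......................................
162 .................................fffffffffffffffffffff......................................
163 ................................ffffffffffffffffffffff......................................
164 ................................ffffffffffffffffffffff......................................
165 .................................fffffffffffffffffffff......................................
166 .............................
[... 5673 characters left out ...]
.......................fWWWWWf..........
206 ..................................WWWWWf..........
207 ..................................fWWffff.........
208 ...................................fffffff........
209 .....................................fffff........
210 ......................................ff.f........
211 .......................................ffff.......
212 ........................................fff.......
213 ..................................................
214 ..................................................
215 ..................................................
216 ..................................................
217 ..................................................
```

The cutter lies in the pocket along its full length, in both views. I'll check the height at both ends by triangulating the black window and the cap spot, whose tops should be at about 0.033, and confirm that the bystanders haven't moved.

```bash
python3 - <<'E'
from h import *
s=cv2.imread("pics/r_scene.png"); t=cv2.imread("pics/r_top.png"); s0=cv2.imread("pics/scene0.png"); t0=cv2.imread("pics/top0.png")
def cen(a,y0,y1,x0,x1,dark):
    g=a[y0:y1,x0:x1].astype(float); w=np.clip(150-g.max(2),0,None) if dark else np.clip(g[...,2]-70,0,None)
    v,u=np.mgrid[y0:y1,x0:x1]; return (u*w).sum()/w.sum(),(v*w).sum()/w.sum()
print(s[174:181,311:321,2]); print(s[200:206,330:340].max(2))
wt=cen(t,173,177,302,308,1); ct=cen(t,179,184,250,255,0)
ws=cen(s,201,205,333,338,1); cs=cen(s,175,179,312,316,0)
print(wt,ws,"window",tri(ws,wt)); print(ct,cs,"cap",tri(cs,ct))
N=tri((338.4,208.8),(316.,174.5)) 
for n,a,b,rois in(("top",t,t0,[(175,240,365,395),(180,225,172,195),(135,155,245,320)]),("scene",s,s0,[(240,270,310,370),(145,165,265,300)])):
    print(n,[int((np.abs(a[r[0]:r[1],r[2]:r[3]].astype(int)-b[r[0]:r[1],r[2]:r[3]]).max(2)>50).sum()) for r in rois])
E
```

```text
[[ 72  72  71  75  67  52  57  71  73  73]
 [ 72  67  61  50  39  24  28  61  73  73]
 [ 60  78  58  42  74  69  34  31  65  73]
 [ 31  64 131 150 132  90  51  29  47  69]
 [ 31  86 124 133 105  67  55  45  44  66]
 [110  96  65  48  48  43  34 109  94  60]
 [136  86  42  48  36  99 197 237 236 161]]
[[196 248 255 238 210 185 109  68  68  70]
 [172 236 255 189  40  89  80  58  72  67]
 [119 198 255 254 131   4  18  29  59  74]
 [ 61 126 231 255 195  53   9 107  81  58]
 [ 66  59 127 254 251 190 211 253 171  58]
 [ 73  62  77 210 255 249 255 255 255 156]]
(np.float64(305.093131548312), np.float64(174.59371362048893)) (np.float64(335.70348837209303), np.float64(201.9496124031008)) window [ 0.5412429  -0.0038584   0.03179258]
(np.float64(252.2020389249305), np.float64(180.92215013901762)) (np.float64(313.83812010443864), np.float64(177.40731070496085)) cap [0.52395093 0.12096495 0.03482824]
top [0, 0, 0]
scene [0, 0]
```

```bash
python3 - <<'E'
from h import *
s0=cv2.imread("pics/scene0.png"); t0=cv2.imread("pics/top0.png")
def cen(a,r,dark):
    y0,y1,x0,x1=r; g=a[y0:y1,x0:x1].astype(float); w=np.clip(150-g.max(2),0,None) if dark else np.clip(g[...,2]-70,0,None)
    v,u=np.mgrid[y0:y1,x0:x1]; return (u*w).sum()/w.sum(),(v*w).sum()/w.sum()
print(t0[206:214,444:454,2]); print(s0[298:308,362:374,2]); print(t0[152:162,444:452].max(2)); print(s0[282:290,400:412].max(2))
E
```

```text
[[ 25  29  50  55  50  47  45  46  42  47]
 [ 19  28  50  65  55  49  48  49  47  47]
 [ 17  24  48  64  53  64 100 107 103  89]
 [ 15  21  40  55  55 100 179 196 190 158]
 [ 14  16  31  45  53  98 169 185 178 154]
 [ 12  15  21  35  48  66  98 108 102  93]
 [ 14  16  19  30  43  53  58  54  50  47]
 [ 12  16  18  22  34  48  47  47  45  35]]
[[ 35  35  33  31  22  27  43  38 207 255 250 236]
 [ 31  38  39  44  55  56  57  47 197 253 247 239]
 [ 23  29  36  54  62  63  59  48  89 191 243 243]
 [ 19  25  47  87  68  53  55  53  42  82 240 249]
 [ 17  61  63 136 147  86  50  57  53  34 186 248]
 [ 27  67  60 102 235 159  44  55  56  44 104 226]
 [ 44  59  56  40 210 183  86  53  53  75  77 173]
 [ 38  59  60  51 105 145  98  50  62  78  60 101]
 [ 30  53  63  56  48  76  59  38  79  69  37  43]
 [ 30  39  45  47  41  39  34  23  58  52  28  31]]
[[ 99 124 207 243 246 244 245 242]
 [100 138 225 246 246 245 245 243]
 [103 152 236 243 234 229 233 240]
 [103 158 233 217 166 152 188 235]
 [104 164 230 182  87  58 144 232]
 [107 172 236 175  59  23 131 229]
 [104 179 238 177  63  23 135 229]
 [109 189 239 177  61  25 133 227]
 [119 195 238 183  79  51 140 228]
 [125 206 240 210 153 139 179 235]]
[[108 107 109 110 111 113 114 106  96 133 181 178]
 [105 104 106 112 102  92  76 124 213 243 252 204]
 [ 91 129 107 135  98  44  13  73 250 255 255 223]
 [234 246 187 120  56   0   4  67 204 246 248 246]
 [255 255 234 101   8  77 197 230 235 245 253 255]
 [248 250 248 193 203 236 255 255 255 249 240 230]
 [249 253 255 253 255 255 249 242 224 211 173 130]
 [240 237 235 230 236 215 197 165 122 114 112 109]]
```

```bash
python3 -c "
from h import *
print('cap',tri((366.3,303.2),(451.3,209.5)),'win',tri((405.2,284.9),(448.8,157.3)))
m=optics.camera_model('top')
c=np.float64([.5351,.0426]); y=np.array([-.0993,.9951]); x=np.array([.9951,.0993])
for p in ((.52395,.12096),(.54124,-.00386)): d=np.array(p)-c; print(d@x,d@y)"
```

```text
cap [ 0.46003417 -0.35182442  0.01808789] win [ 0.58634162 -0.34999115  0.0185004 ]
-0.0033142169999999926 0.079083231
0.001496436000000034 -0.046842048000000004
```

Both features rose about 13 to 17 mm against the expected 14, but the tail cap reads slightly high and 0.5 px is about 3 mm. To be sure, I'll press the tail down gently with closed fingers.

play_rows --moves '[{"slide": [-0.2,0.1,0],"delta_rot": [0,0,0],"hand": 0},{"slide": [-0.4,0.2,0],"delta_rot": [0,0,0],"hand": 0},{"slide": [-0.6,0.3,0],"delta_rot": [0,0,0],"hand": 0},{"slide": [-0.8,0.4,0],"delta_rot": [0,0,0],"hand": 0},{"slide": [-0.95,0.5,0],"delta_rot": [0,0,0],"hand": 0},{"slide": [-1,0.5,0],"delta_rot": [0,0,0],"hand": 0},{"slide": [-1,0.5,0],"delta_rot": [0,0,0],"hand": 0}]'

```text
time: 14.32
position: [0.4983, 0.1475, 0.1739]
orientation: [3.141, 0.001, 1.664]
contact_force: [-1.3, 0.5, 0.3]
width: 0.001
gripper_force: 0.0
```

play_rows --moves '[{"slide": [-0.24,0.145,0.1],"delta_rot": [0,0,0],"hand": 0},{"slide": [-0.24,0.145,0.25],"delta_rot": [0,0,0],"hand": 0},{"slide": [-0.24,0.145,0.4],"delta_rot": [0,0,0],"hand": 0},{"slide": [-0.24,0.145,0.5],"delta_rot": [0,0,0],"hand": 0},{"slide": [-0.24,0.145,0.57],"delta_rot": [0,0,0],"hand": 0},{"slide": [-0.24,0.145,0.57],"delta_rot": [0,0,0],"hand": 0},{"slide": [-0.24,0.145,0.57],"delta_rot": [0,0,0],"hand": 0}]'

```text
time: 14.9
position: [0.5302, 0.1066, 0.0598]
orientation: [-3.14, -0.0, 1.669]
contact_force: [-0.1, 0.8, -0.2]
width: -0.002
gripper_force: 0.0
```

play_rows --moves '[{"slide": [0,0,0.01],"delta_rot": [0,0,0],"hand": 0},{"slide": [0,0,0.02],"delta_rot": [0,0,0],"hand": 0},{"slide": [0,0,0.03],"delta_rot": [0,0,0],"hand": 0},{"slide": [0,0,0.03],"delta_rot": [0,0,0],"hand": 0}]'

```text
time: 15.23
position: [0.5308, 0.1069, 0.0539]
orientation: [3.141, 0.0, 1.669]
contact_force: [-0.9, 0.0, -0.4]
width: 0.003
gripper_force: 0.0
```

play_rows --moves '[{"slide": [0,0,0.005],"delta_rot": [0,0,0],"hand": 0},{"slide": [0,0,0.01],"delta_rot": [0,0,0],"hand": 0},{"slide": [0,0,0.01],"delta_rot": [0,0,0],"hand": 0}]'

```text
time: 15.48
position: [0.5307, 0.1069, 0.0516]
orientation: [-3.142, 0.0, 1.669]
contact_force: [-0.3, -0.5, 0.3]
width: 0.0
gripper_force: 0.0
```

play_rows --moves '[{"slide": [0,0,0.005],"delta_rot": [0,0,0],"hand": 0},{"slide": [0,0,0.01],"delta_rot": [0,0,0],"hand": 0},{"slide": [0,0,0.01],"delta_rot": [0,0,0],"hand": 0}]'

```text
time: 15.73
position: [0.5306, 0.1069, 0.0494]
orientation: [-3.141, -0.0, 1.669]
contact_force: [0.6, -0.4, -0.1]
width: 0.002
gripper_force: 0.0
```

play_rows --moves '[{"slide": [0,0,0.01],"delta_rot": [0,0,0],"hand": 0},{"slide": [0,0,0.02],"delta_rot": [0,0,0],"hand": 0},{"slide": [0,0,0.02],"delta_rot": [0,0,0],"hand": 0}]'

```text
time: 15.98
position: [0.5305, 0.1068, 0.0452]
orientation: [-3.141, 0.0, 1.669]
contact_force: [-0.4, -0.2, 0.4]
width: -0.003
gripper_force: 0.0
```

play_rows --moves '[{"slide": [0,0,0.005],"delta_rot": [0,0,0],"hand": 0},{"slide": [0,0,0.01],"delta_rot": [0,0,0],"hand": 0},{"slide": [0,0,0.015],"delta_rot": [0,0,0],"hand": 0},{"slide": [0,0,0.015],"delta_rot": [0,0,0],"hand": 0}]'

```text
time: 16.32
position: [0.5306, 0.1069, 0.0424]
orientation: [-3.141, -0.0, 1.669]
contact_force: [1.1, 0.6, 0.0]
width: 0.001
gripper_force: 0.0
```

play_rows --moves '[{"slide": [0,0,0.005],"delta_rot": [0,0,0],"hand": 0},{"slide": [0,0,0.01],"delta_rot": [0,0,0],"hand": 0},{"slide": [0,0,0.01],"delta_rot": [0,0,0],"hand": 0}]'

```text
time: 16.57
position: [0.5306, 0.1069, 0.0404]
orientation: [-3.141, 0.0, 1.669]
contact_force: [-0.4, -0.4, 0.4]
width: -0.001
gripper_force: 0.0
```

play_rows --moves '[{"slide": [0,0,0.005],"delta_rot": [0,0,0],"hand": 0},{"slide": [0,0,0.01],"delta_rot": [0,0,0],"hand": 0},{"slide": [0,0,0.01],"delta_rot": [0,0,0],"hand": 0}]'

```text
time: 16.82
position: [0.5306, 0.1069, 0.0385]
orientation: [-3.141, 0.0, 1.669]
contact_force: [-0.3, 0.1, 0.3]
width: -0.005
gripper_force: 0.0
```

play_rows --moves '[{"slide": [0,0,0.005],"delta_rot": [0,0,0],"hand": 0},{"slide": [0,0,0.005],"delta_rot": [0,0,0],"hand": 0}]'

```text
time: 16.98
position: [0.5307, 0.1069, 0.0375]
orientation: [-3.141, 0.0, 1.669]
contact_force: [-0.1, 0.4, -0.6]
width: 0.004
gripper_force: 0.0
```

play_rows --moves '[{"slide": [0,0,0.005],"delta_rot": [0,0,0],"hand": 0},{"slide": [0,0,0.005],"delta_rot": [0,0,0],"hand": 0}]'

```text
time: 17.15
position: [0.5307, 0.1069, 0.0365]
orientation: [-3.141, 0.0, 1.669]
contact_force: [0.7, 0.4, -0.9]
width: 0.0
gripper_force: 0.0
```

play_rows --moves '[{"slide": [0,0,0.005],"delta_rot": [0,0,0],"hand": 0},{"slide": [0,0,0.005],"delta_rot": [0,0,0],"hand": 0}]'

```text
time: 17.32
position: [0.5307, 0.1069, 0.0355]
orientation: [-3.141, 0.0, 1.669]
contact_force: [0.5, 0.6, -0.3]
width: -0.001
gripper_force: 0.0
```

play_rows --moves '[{"slide": [0,0,0.005],"delta_rot": [0,0,0],"hand": 0},{"slide": [0,0,0.005],"delta_rot": [0,0,0],"hand": 0}]'

```text
time: 17.48
position: [0.5307, 0.1069, 0.0345]
orientation: [-3.141, 0.0, 1.669]
contact_force: [0.2, 1.2, 0.2]
width: -0.002
gripper_force: 0.0
```

play_rows --moves '[{"slide": [0,0,0.004],"delta_rot": [0,0,0],"hand": 0},{"slide": [0,0,0.004],"delta_rot": [0,0,0],"hand": 0}]'

```text
time: 17.65
position: [0.5307, 0.1069, 0.0337]
orientation: [-3.141, -0.0, 1.669]
contact_force: [0.3, -0.3, -0.0]
width: 0.003
gripper_force: 0.0
```

play_rows --moves '[{"slide": [0,0,0.004],"delta_rot": [0,0,0],"hand": 0},{"slide": [0,0,0.004],"delta_rot": [0,0,0],"hand": 0}]'

```text
time: 17.82
position: [0.5307, 0.1069, 0.0329]
orientation: [-3.141, 0.0, 1.669]
contact_force: [0.1, -0.5, 0.2]
width: 0.001
gripper_force: 0.0
```

play_rows --moves '[{"slide": [0,0,0.004],"delta_rot": [0,0,0],"hand": 0},{"slide": [0,0,0.004],"delta_rot": [0,0,0],"hand": 0}]'

```text
time: 17.98
position: [0.5307, 0.1069, 0.0321]
orientation: [-3.141, 0.0, 1.669]
contact_force: [-0.1, 0.1, 0.9]
width: -0.003
gripper_force: 0.0
```

play_rows --moves '[{"slide": [0,0,0.004],"delta_rot": [0,0,0],"hand": 0},{"slide": [0,0,0.004],"delta_rot": [0,0,0],"hand": 0}]'

```text
time: 18.15
position: [0.5308, 0.1069, 0.0314]
orientation: [3.142, -0.0, 1.669]
contact_force: [-0.0, 0.2, 0.4]
width: 0.001
gripper_force: 0.2
```

play_rows --moves '[{"slide": [0,0,0.004],"delta_rot": [0,0,0],"hand": 0},{"slide": [0,0,0.004],"delta_rot": [0,0,0],"hand": 0}]'

```text
time: 18.32
position: [0.531, 0.1069, 0.031]
orientation: [3.141, -0.0, 1.669]
contact_force: [-0.8, 0.7, 3.9]
width: 0.001
gripper_force: 2.1
```

play_rows --moves '[{"slide": [0,0,0.004],"delta_rot": [0,0,0],"hand": 0},{"slide": [0,0,0.004],"delta_rot": [0,0,0],"hand": 0}]'

```text
time: 18.48
position: [0.5313, 0.107, 0.0308]
orientation: [3.14, -0.0, 1.669]
contact_force: [-2.9, -0.2, 13.1]
width: 0.002
gripper_force: 6.3
```

The tail is stiff: 13 N with 0.2 mm travel, so it's on the floor. I'll lift clear and take one last check.

play_rows --moves '[{"slide": [0,0,-0.05],"delta_rot": [0,0,0],"hand": 0},{"slide": [0,0,-0.2],"delta_rot": [0,0,0],"hand": 0},{"slide": [0,0,-0.4],"delta_rot": [0,0,0],"hand": 0},{"slide": [0,0,-0.6],"delta_rot": [0,0,0],"hand": 0},{"slide": [0.3,-0.3,-0.7],"delta_rot": [0,0,0],"hand": 0},{"slide": [0.6,-0.6,-0.7],"delta_rot": [0,0,0],"hand": 0},{"slide": [0.9,-0.7,-0.7],"delta_rot": [0,0,0],"hand": 0},{"slide": [1,-0.7,-0.7],"delta_rot": [0,0,0],"hand": 0},{"slide": [1,-0.7,-0.7],"delta_rot": [0,0,0],"hand": 0},{"slide": [1,-0.7,-0.7],"delta_rot": [0,0,0],"hand": 0}]'

```text
time: 19.32
position: [0.3702, 0.2935, 0.1706]
orientation: [3.141, -0.0, 1.669]
contact_force: [0.6, 1.0, -0.7]
width: 0.003
gripper_force: 0.0
```

```bash
python3 - <<'E'
from h import *
s=optics.read_camera("scene"); t=optics.read_camera("top"); s1=cv2.imread("pics/r_scene.png"); t1=cv2.imread("pics/r_top.png")
def cen(a,y0,y1,x0,x1,dark):
    g=a[y0:y1,x0:x1].astype(float); w=np.clip(150-g.max(2),0,None) if dark else np.clip(g[...,2]-70,0,None)
    v,u=np.mgrid[y0:y1,x0:x1]; return (u*w).sum()/w.sum(),(v*w).sum()/w.sum()
print("window",tri(cen(s,201,205,333,338,1),cen(t,173,177,302,308,1)),"cap",tri(cen(s,175,179,312,316,0),cen(t,179,184,250,255,0)))
print([int((np.abs(a.astype(int)-b)[r[0]:r[1],r[2]:r[3]].max(2)>40).sum()) for a,b,r in((t,t1,(170,190,245,330)),(s,s1,(172,214,305,345)))])
o=manip.get_obs(); print(o["time"],o["position"],np.abs(o["joint_velocities"]).max())
E
```

```text
window [ 0.54124369 -0.00398011  0.03232911] cap [0.52415461 0.12092604 0.03433257]
[0, 16]
19.4167 [0.36908123 0.29550367 0.17054939] 0.09664978846950846
```

```bash
python3 -c "
from rig import manip
print(manip.finish_job())"
```

```text
the job is handed in; nothing more can be done
None
```

The cutter is in its pocket, nose in the narrow end and pressed down to a firm stop, and released; the marker and slide box were not touched, and I handed the job in at about 19 s, though it returned no verdict.

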